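# Turn the spice grinder's burr until it drops home

## Task

Two spice grinders stand on the worktop; in one the steel burr insert is seated, in the other it lies across the slot and stands proud. Turn the proud one, pressing it lightly without lifting it off, until its ears drop into the slot and it sits fully home, flush with the top, then let go. Leave the seated one as it is.

Things in the scene. Friction and masses are not known exactly. Their poses are not given: they have to be found in the camera images.
- mill_a: White grinder housing with a black band, 124 (x) x 112 (y) x 90 mm high, fixed. Origin: centre of underside; z up; drawer front on its -x face. In its flat top, centred, a black-floored slot 96 mm long (x), 38 wide (y), 14 deep; in the middle of the slot floor a 38 x 38 mm well, 34 deeper. This is the grinder whose insert stands proud.
- mill_b: White grinder housing with a black band, 124 (x) x 112 (y) x 90 mm high, fixed. Origin: centre of underside; z up; drawer front on its -x face. In its flat top, centred, a black-floored slot 96 mm long (x), 38 wide (y), 14 deep; in the middle of the slot floor a 38 x 38 mm well, 34 deeper. This is the other grinder, whose insert is already home.
- burr_a: Proud steel insert, loose, 0.2 kg: flat bar 84 (x) x 22 (y) x 14 mm; on it, along x, a grip bar 56 x 14, top 47 mm above origin; below it a burr 30 mm across, 26 long. Origin: centre of flat bar's underside. Alike after a half turn. Starts on top of mill_a (origin 90 mm above the housing's), x axis 0.7-1.25 rad anticlockwise of the slot's. Within about 10 degrees of it, it can sink 14 mm, to flush.
- burr_b: An insert of the same shape and size as burr_a, with the same origin and axes. It already sits home in mill_b, its ears in the slot (origin 76 mm above the underside of that housing).
Not all that is in view belongs to the job. Leave any red look-alike of the burr_a alone.

How it is judged:
At the end, for the whole second after the job is handed in: The insert that stood proud is down in the slot of its grinder (within 5 mm of the slot's floor and 15 mm of its middle, tilted less than 6 degrees), at rest; the other insert is still home in its own grinder (same 5 and 15 mm) (z of burr_a in the frame of mill_a below 0.081 m and horizontal distance between burr_a and mill_a below 0.015 m and angle between burr_a's own z axis and vertical below 0.1 rad and linear speed of burr_a below 0.02 m/s and z of burr_b in the frame of mill_b below 0.081 m and horizontal distance between burr_b and mill_b below 0.015 m); the robot touches nothing.
It fails at once if the proud insert is lifted more than 20 mm off the top of its grinder (z of burr_a in the frame of mill_a above 0.11 m).
It fails at once if the insert is pressed on its grinder with more than 80 N (contact force between burr_a and mill_a above 80 N).
It fails at once if the seated insert is raised or shifted by more than 12 mm (distance of burr_b from where it was at the start of the episode above 0.012 m).
It also fails if it takes over 40 s, if anything falls off the work surface, if the arm or the gripper's body presses on something with over 40 N, if the wrist force passes 120 N, or if a joint passes its speed limit or range.

## Robot

A 6-joint arm with a two-finger parallel gripper is mounted at the origin on a cart in front of the work surface, level with it; the furniture and walls round the work are solid. World frame = base frame: x ahead of the robot, y to its left, z up, the work surface at z = 0. Lengths are in m, angles in rad, forces in N, time in s.
With the tool pointing down it reaches from about 0.375 to 0.975 m from the base axis. Payload 3.8 kg.
Tool frame: the origin (TCP) lies at the very end of the fingers, on their centre line; the grasp point (between the pads) lies 19 mm behind it; z points along the fingers, y is the line along which they close (so a half turn about z gives the same grasp; the last joint's range is limited). The gripper opens to 85 mm and grips with 20 to 120 N. Pads are 22 mm wide; open, the fingers measure 114 mm over their backs; the gripper's body (76 mm by 85 mm) begins 54 mm behind the grasp point. The pads swing forward as they close: fully open they stand 13 mm farther back than shut.
Start: joints at [1.079, 0.264, 1.604, -0, 1.274, -0.037], TCP at [0.297, 0.606, 0.231] pointing down, gripper open.
Joint ranges: [-2.63, 2.63], [-0.94, 2.18], [0.31, 2.57], [-1.31, 4.45], [0, 2.66], [-2.55, 2.55]. Speed limits (rad/s): [2.57, 2.57, 3.14, 3.14, 3.14, 3.14].

## Interface

Orientations are given as a rotation vector (axis times angle).
In Python, from workcell import read_state, read_camera, calibration, finish_job gives the robot as it stands.
- The arm moves only by the tool step_arm, never from a script. Its argument "commands" is a list of rows, each an object of numbers: "fingers": the gripper's target within -1 to 1 (shut at 1, half-way at 0, fully open at -1); "dx", "dy", "dz": the shift along the tool's x, y, z in m; "roll": the turn about the tool's z in degrees. In form: [{"fingers": .., "dx": .., "dy": .., "dz": .., "roll": ..}, ...]. A call has 1 to 8 rows; each row is the pose to reach, as a shift and turn from the pose commanded when the call began, along the tool's axes at that moment; what a row does not reach only later rows make up. A row lasts 1/8 s, in which the tool goes at most 62.5 mm and 10.7 degrees, less where a joint would pass 70% of its speed; a pose out of reach is approached as far as the arm can. A call with a gripper value outside its range is refused whole. The fingers move at their own pace and stop on an object; "squeeze" is the grip in N (left out, the last holds). Time passes only in rows, so rows that repeat a pose let the fingers close. It gives the time, the measured TCP pose, the force, the opening and the grip force at its end, in the units of the state.
- read_state(): the state, without advancing time (a new reading comes with each control period).
- read_camera(name): name is "side" or "top" or "wrist"; returns (picture, depth): 384x512x3 uint8, blue, green, red; 384x512 float32, m along the optical axis (not along the pixel's ray), 0 where there is no reading.
- calibration(name): a dict with "intrinsics" (3x3 intrinsics, pixels), "world_to_cam" (4x4, takes a point from world to camera coordinates). Camera axes: x right, y up, looking along -z (the intrinsics and any distortion apply to the point x, -y, -z); pixel columns grow to the right and rows downward; lengths in m; the calibration is good to about 2 mm. A picture is of the moment at which its call begins: read the wrist's pose just before it. calibration takes no time and is no camera call; for the wrist camera it gives the pose at the moment of the call.
- finish_job(): hands the job in; it is judged then, once.
The state is a dict: "time": time; "q": joint angles; "joint_vel": joint speeds; "joint_torque": joint torques, N m; "tool_pos": TCP position; "tcp_rot": TCP orientation; "wrist_force": force on the tool from outside, world axes, zero at the start; "torque": the same for the moment, N m; "width": opening from 0.0 (shut) to 1.0 (fully open); "grip_force": force on a finger pad.
Only numpy, scipy, OpenCV 4.12 (cv2) and the standard library are available. Lean on these libraries where they do the work, as an engineer would, in place of code of your own. Each camera call takes 0.05 s, during which the arm holds its last target. There are 200 camera calls.

## Working session

There is one attempt and no reset: what is moved stays moved. The work goes in short steps, Python scripts to look and compute and a tool call to move; the robot and the scene stay as the last step left them, time stands still between calls to the robot, and variables do not carry over. Pictures are saved under pics/ and viewed, at most 10 in all, crops included, and the job is handed in when it is done.

Besides the shell and the picture viewer there is one more tool, called after ">>>" in YAML: its name, and indented under it one key for each argument. step_arm: Moves the arm, as the interface text tells. Its arguments: {"type":"object","properties":{"commands":{"type":"array","items":{"type":"object","properties":{"fingers":{"type":"number"},"dx":{"type":"number"},"dy":{"type":"number"},"dz":{"type":"number"},"roll":{"type":"number"}}}},"squeeze":{"type":"number"}},"required":["commands"]}

```bash
mkdir -p pics
cat > h.py <<'E'
import numpy as np, cv2
from workcell import *
def world(name,depth,uv,cal=None):
    c=cal or calibration(name);K=np.array(c["intrinsics"]);T=np.linalg.inv(np.array(c["world_to_cam"]))
    uv=np.atleast_2d(uv);u=uv[:,0];v=uv[:,1];d=depth[v.astype(int),u.astype(int)]
    p=np.stack([(u-K[0,2])/K[0,0]*d,-(v-K[1,2])/K[1,1]*d,-d,np.ones(len(u))])
    return (T@p)[:3].T
E
python3 - <<'E'
from h import *
for n in ("top","side"):
    p,d=read_camera(n); cv2.imwrite(f"pics/{n}0.png",p); np.savez(f"{n}0.npz",p=p,d=d)
    c=calibration(n); print(n,{k:np.round(v,3).tolist() for k,v in c.items()})
s=read_state();print(s["tool_pos"],s["tcp_rot"],s["wrist_force"],s["width"])
E
```

```text
top {'intrinsics': [[495.38, 0.0, 253.297], [0.0, 495.38, 184.386], [0.0, 0.0, 1.0]], 'world_to_cam': [[0.009, -1.0, 0.013, -0.011], [0.996, 0.01, 0.087, -0.555], [-0.087, 0.013, 0.996, -1.018], [0.0, 0.0, 0.0, 1.0]]}
side {'intrinsics': [[421.635, 0.0, 252.846], [0.0, 421.635, 195.248], [0.0, 0.0, 1.0]], 'world_to_cam': [[0.997, -0.075, -0.008, -0.572], [0.056, 0.671, 0.739, -0.082], [-0.051, -0.738, 0.673, -0.891], [0.0, 0.0, 0.0, 1.0]]}
[0.2961937  0.605797   0.23006322] [-0.70816771 -3.06017198  0.00311092] [-0.63346722  0.44368245  0.85487221] 1.0038828370764694
```

View pics/top0.png

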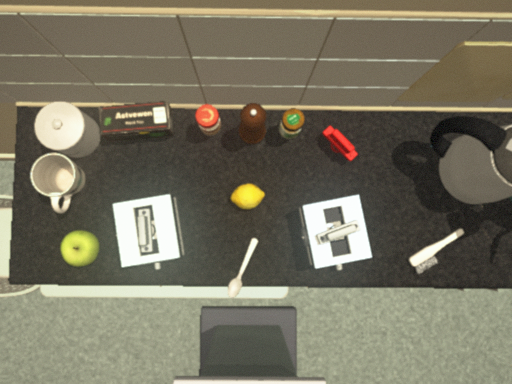

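View pics/side0.png

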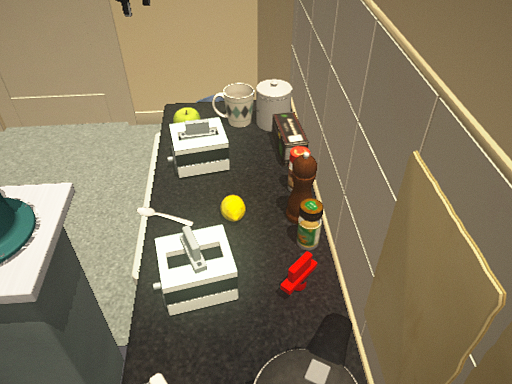

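The top view shows three look-alikes: the grinder at about (337,232), whose insert lies across the slot (proud); the grinder at (147,230), whose insert lies along the slot (seated); and a red insert at (340,143), a decoy. The side view agrees: the near grinder at (197,265) has the proud bar. I'll take the one at (337,232) and measure it, with a close crop.

Run:
```python
from h import *
z=np.load("top0.npz");p,d=z["p"],z["d"]
cv2.imwrite("pics/crop_a.png",cv2.resize(p[180:280,285:390],None,fx=5,fy=5,interpolation=cv2.INTER_CUBIC))
v,u=np.mgrid[0:384,0:512];W=world("top",d,np.c_[u.ravel(),v.ravel()]).reshape(384,512,3)
def rect(m,tag):
    pts=W[m][:,:2].astype(np.float32);r=cv2.minAreaRect(pts);c=np.array(r[0]);b=cv2.boxPoints(r)
    e=b[1]-b[0],b[2]-b[1];e=max(e,key=np.linalg.norm);print(tag,m.sum(),"c",np.round(c,4),"size",np.round(r[1],4),"long ax deg",np.degrees(np.arctan2(e[1],e[0])).round(1)%180,"z",np.median(W[m][:,2]).round(4), "mean",pts.mean(0).round(4))
for tag,(u0,u1) in {"A":(285,390),"B":(100,200)}.items():
    roi=(u>u0)&(u<u1)&(v>180)&(v<280)&(d>0);Z=W[...,2]
    print(np.histogram(Z[roi],bins=np.arange(0,.16,.01))[0])
    top=roi&(Z>.082)&(Z<.098)
    k=np.ones((3,3),np.uint8);top=cv2.morphologyEx(top.astype(np.uint8),cv2.MORPH_OPEN,k)>0
    rect(top,tag+" top")
    lo=.127 if tag=="A" else .113
    rect(roi&(Z>lo),tag+" grip")
    dark=roi&(p.max(2)<60)&(cv2.morphologyEx(top.astype(np.uint8),cv2.MORPH_CLOSE,np.ones((45,45),np.uint8))>0)
    rect(dark,tag+" dark")
```

```text
[4257   18   22   66  112   50   99  600  868 1636  238   16   13  213
   17]
A top 2443 c [ 0.4597 -0.1699] size [0.1241 0.1133] long ax deg 11.6 z 0.0908 mean [ 0.4592 -0.1686]
A grip 234 c [ 0.4579 -0.1698] size [0.0142 0.0554] long ax deg 110.9 z 0.1373 mean [ 0.4579 -0.1691]
A dark 0 c [0. 0.] size [0. 0.] long ax deg 0.0 z nan mean [nan nan]
[3634   26   49   86  139   41   69  310 1140 1967   30   36  217    0
    0]
B top 3043 c [0.4582 0.2037] size [0.1239 0.1128] long ax deg 10.2 z 0.0907 mean [0.458  0.2033]
B grip 238 c [0.4578 0.2046] size [0.0551 0.0147] long ax deg 5.7 z 0.1229 mean [0.4578 0.2042]
B dark 0 c [0. 0.] size [0. 0.] long ax deg 0.0 z nan mean [nan nan]
  return _methods._mean(a, axis=axis, dtype=dtype,
  ret = ret.dtype.type(ret / rcount)
<stdin>:7: RuntimeWarning: Mean of empty slice.
  ret = um.true_divide(
```

View pics/crop_a.png

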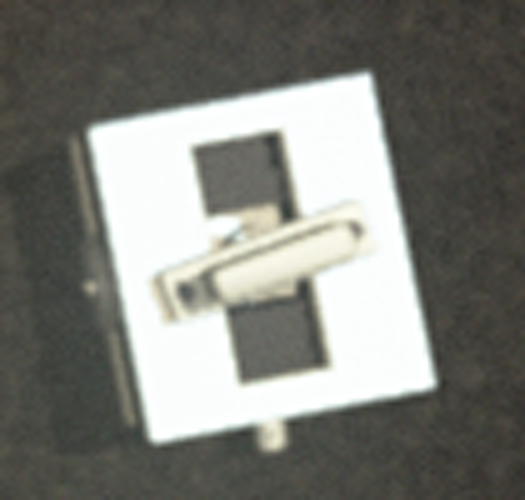

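The crop confirms it: the bar runs from (160,300) to (370,225), across the slot at (240,150)-(285,365), with the knob at (270,435). The measured sizes and heights match: top 0.091 m, grip top 0.137 m. The bar is at 111° and the slot at 11.6°, so they are about 99° apart. That is outside the stated 40–72°, so I'll recheck it with the wrist camera.

```bash
cat >> h.py <<'E'
from scipy.spatial.transform import Rotation as Ro
def go(t,yaw=None):
    s=read_state();R=Ro.from_rotvec(s["tcp_rot"]).as_matrix()
    y=np.degrees(np.arctan2(R[1,1],R[0,1]))
    print("tool d",np.round(R.T@(np.array(t)-s["tool_pos"]),4),"yaw_y",y.round(1),"roll",None if yaw is None else round((y-yaw+90)%180-90,1),"q",np.round(s["q"],2),"F",np.round(s["wrist_force"],1),"t",s["time"],"pos",np.round(s["tool_pos"],4),"w",round(s["width"],3))
E
python3 -c "
from h import *
go([.458,-.1695,.23],20.9)"
```

```text
tool d [-0.4859 -0.6254  0.0013] yaw_y 63.9 roll 43.0 q [ 1.08  0.26  1.61  0.    1.27 -0.04] F [-0.6  0.4  0.9] t 0.1 pos [0.2962 0.6058 0.2301] w 1.004
```

>>> step_arm:
  commands:
    - {"fingers":-1,"dx":-0.037,"dy":-0.048,"dz":0,"roll":0}
    - {"fingers":-1,"dx":-0.074,"dy":-0.096,"dz":0,"roll":6}
    - {"fingers":-1,"dx":-0.111,"dy":-0.144,"dz":0,"roll":12}
    - {"fingers":-1,"dx":-0.148,"dy":-0.192,"dz":0,"roll":18}
    - {"fingers":-1,"dx":-0.185,"dy":-0.24,"dz":0,"roll":24}
    - {"fingers":-1,"dx":-0.222,"dy":-0.288,"dz":0,"roll":30}
    - {"fingers":-1,"dx":-0.259,"dy":-0.336,"dz":0,"roll":36}
    - {"fingers":-1,"dx":-0.296,"dy":-0.384,"dz":0,"roll":43}
  squeeze: 25

```text
time: 1.1
tool_pos: [0.3935, 0.1295, 0.2311]
tcp_rot: [1.785, 2.585, 0.0]
wrist_force: [0.8, 0.4, 0.3]
width: 0.998
grip_force: 0.0
```

```bash
python3 -c "
from h import *
go([.458,-.1695,.23],20.9)"
```

```text
tool d [-0.3025 -0.0456  0.0011] yaw_y 20.8 roll -0.1 q [ 0.26 -0.25  2.12 -0.    1.27 -0.1 ] F [0.8 0.4 0.3] t 1.1 pos [0.3935 0.1295 0.2311] w 0.998
```

>>> step_arm:
  commands:
    - {"fingers":-1,"dx":-0.06,"dy":-0.009,"dz":0,"roll":0}
    - {"fingers":-1,"dx":-0.12,"dy":-0.018,"dz":0,"roll":0}
    - {"fingers":-1,"dx":-0.18,"dy":-0.027,"dz":0,"roll":0}
    - {"fingers":-1,"dx":-0.24,"dy":-0.036,"dz":0,"roll":0}
    - {"fingers":-1,"dx":-0.302,"dy":-0.045,"dz":0,"roll":0}
    - {"fingers":-1,"dx":-0.302,"dy":-0.045,"dz":0,"roll":0}
    - {"fingers":-1,"dx":-0.302,"dy":-0.045,"dz":0,"roll":0}

```text
time: 1.98
tool_pos: [0.459, -0.1664, 0.2306]
tcp_rot: [-1.781, -2.585, -0.0]
wrist_force: [1.0, 0.4, -0.7]
width: 0.997
grip_force: 0.0
```

Run:
```python
from h import *
go([.458,-.1695,.112],20.9)
c=calibration("wrist");p,d=read_camera("wrist");cv2.imwrite("pics/w1.png",p)
v,u=np.mgrid[0:384,0:512];W=world("wrist",d,np.c_[u.ravel(),v.ravel()],c).reshape(384,512,3);Z=W[...,2]
for tag,lo,hi in(("top",.085,.096),("grip",.13,.142),("slotfloor",.07,.081)):
    m=((Z>lo)&(Z<hi)&(d>0)&(np.hypot(W[...,0]-.459,W[...,1]+.17)<.09))
    m=cv2.morphologyEx(m.astype(np.uint8),cv2.MORPH_OPEN,np.ones((5,5),np.uint8))>0
    if m.sum()<50: print(tag,m.sum());continue
    r=cv2.minAreaRect(W[m][:,:2].astype(np.float32));b=cv2.boxPoints(r);e=max((b[1]-b[0],b[2]-b[1]),key=np.linalg.norm)
    print(tag,m.sum(),np.round(r[0],4),np.round(r[1],4),np.degrees(np.arctan2(e[1],e[0])).round(1)%180,np.median(Z[m]).round(4))
```

```text
tool d [-0.0027 -0.0019  0.1186] yaw_y 20.9 roll -0.0 q [-0.4  -0.09  1.99  0.    1.25 -0.76] F [ 1.   0.4 -0.7] t 1.975 pos [ 0.459  -0.1664  0.2306] w 0.997
top 8989 [ 0.4598 -0.1689] [0.1244 0.1124] 11.5 0.0887
grip 990 [ 0.4577 -0.1688] [0.0131 0.0549] 111.0 0.1355
slotfloor 2004 [ 0.4601 -0.1701] [0.0964 0.0363] 11.5 0.0748
```

View pics/w1.png

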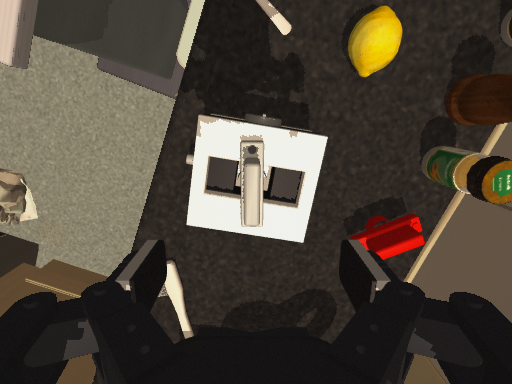

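The wrist view shows the bar from (252,145) to (252,225) across the slot (205,175)-(303,187), with the red decoy at (390,237) clear of it. Wrist and top views agree on centre (0.458,-0.169), bar 111° and slot 11.5°, so I'll go with the measured angle and turn 80.5° anticlockwise, the shorter way. Next I'll descend and grip.

>>> step_arm:
  commands:
    - {"fingers":-1,"dx":-0.003,"dy":-0.001,"dz":0.05,"roll":0}
    - {"fingers":-1,"dx":-0.003,"dy":-0.001,"dz":0.09,"roll":0}
    - {"fingers":-1,"dx":-0.003,"dy":-0.001,"dz":0.118,"roll":0}
    - {"fingers":-0.3,"dx":-0.003,"dy":-0.001,"dz":0.118,"roll":0}
    - {"fingers":0.3,"dx":-0.003,"dy":-0.001,"dz":0.118,"roll":0}
    - {"fingers":1,"dx":-0.003,"dy":-0.001,"dz":0.118,"roll":0}
    - {"fingers":1,"dx":-0.003,"dy":-0.001,"dz":0.118,"roll":0}
    - {"fingers":1,"dx":-0.003,"dy":-0.001,"dz":0.118,"roll":0}
  squeeze: 25

```text
time: 3.02
tool_pos: [0.4607, -0.1702, 0.1147]
tcp_rot: [1.78, 2.586, 0.001]
wrist_force: [-0.9, 2.2, 6.7]
width: 0.154
grip_force: 31.7
```

>>> step_arm:
  commands:
    - {"fingers":1,"dz":0.001,"roll":-8}
    - {"fingers":1,"dz":0.001,"roll":-16}
    - {"fingers":1,"dz":0.001,"roll":-24}
    - {"fingers":1,"dz":0.001,"roll":-32}
    - {"fingers":1,"dz":0.001,"roll":-40}
    - {"fingers":1,"dz":0.001,"roll":-40}

```text
invalid input
```

>>> step_arm:
  commands:
    - {"fingers":1,"dx":0,"dy":0,"dz":0.001,"roll":-8}
    - {"fingers":1,"dx":0,"dy":0,"dz":0.001,"roll":-16}
    - {"fingers":1,"dx":0,"dy":0,"dz":0.001,"roll":-24}
    - {"fingers":1,"dx":0,"dy":0,"dz":0.001,"roll":-32}
    - {"fingers":1,"dx":0,"dy":0,"dz":0.001,"roll":-40}
    - {"fingers":1,"dx":0,"dy":0,"dz":0.001,"roll":-40}

```text
time: 3.78
tool_pos: [0.4621, -0.1707, 0.1147]
tcp_rot: [0.786, 3.036, -0.0]
wrist_force: [0.7, 0.7, 8.4]
width: 0.155
grip_force: 32.0
```

```bash
python3 -c "
from h import *
go([.46,-.1695,.112],101.5)"
```

```text
tool d [0.0025 0.0001 0.0027] yaw_y 61.0 roll -40.5 q [-0.4   0.02  2.11  0.    1.01 -1.47] F [0.7 0.7 8.4] t 3.775 pos [ 0.4621 -0.1707  0.1147] w 0.155
```

Turning freely with about 8 N of press. I'll continue to alignment.

>>> step_arm:
  commands:
    - {"fingers":1,"dx":0,"dy":0,"dz":0,"roll":-8}
    - {"fingers":1,"dx":0.001,"dy":0,"dz":0,"roll":-16}
    - {"fingers":1,"dx":0.002,"dy":0,"dz":0,"roll":-24}
    - {"fingers":1,"dx":0.002,"dy":0,"dz":0,"roll":-32}
    - {"fingers":1,"dx":0.002,"dy":0,"dz":0,"roll":-40.5}
    - {"fingers":1,"dx":0.002,"dy":0,"dz":0.001,"roll":-40.5}
    - {"fingers":1,"dx":0.002,"dy":0,"dz":0.003,"roll":-40.5}

```text
time: 4.65
tool_pos: [0.459, -0.1692, 0.1097]
tcp_rot: [-0.309, 3.124, -0.001]
wrist_force: [3.8, 0.7, 0.1]
width: 0.157
grip_force: 30.8
```

```bash
python3 -c "
from h import *
go([.46,-.1695,.1],101.5)"
```

```text
tool d [-0.0009 -0.0005  0.0097] yaw_y 101.3 roll -0.2 q [-0.4   0.02  2.12  0.    1.   -2.17] F [3.8 0.7 0.1] t 4.65 pos [ 0.459  -0.1692  0.1097] w 0.157
```

It is sinking without resistance, so I'll go on down.

>>> step_arm:
  commands:
    - {"fingers":1,"dx":0,"dy":0,"dz":0.003,"roll":0}
    - {"fingers":1,"dx":0,"dy":0,"dz":0.006,"roll":0}
    - {"fingers":1,"dx":0,"dy":0,"dz":0.008,"roll":0}
    - {"fingers":1,"dx":0,"dy":0,"dz":0.009,"roll":0}
    - {"fingers":1,"dx":0,"dy":0,"dz":0.009,"roll":0}

```text
time: 5.28
tool_pos: [0.459, -0.1691, 0.1008]
tcp_rot: [-0.312, 3.124, -0.001]
wrist_force: [5.5, 2.2, 2.8]
width: 0.159
grip_force: 31.1
```

>>> step_arm:
  commands:
    - {"fingers":0.4,"dx":0,"dy":0,"dz":0.0005,"roll":0}
    - {"fingers":0,"dx":0,"dy":0,"dz":0.0,"roll":0}
    - {"fingers":-0.5,"dx":0,"dy":0,"dz":0,"roll":0}
    - {"fingers":-0.5,"dx":0,"dy":0,"dz":0,"roll":0}
    - {"fingers":-0.5,"dx":0,"dy":0,"dz":-0.03,"roll":0}
    - {"fingers":-0.5,"dx":0,"dy":0,"dz":-0.08,"roll":0}
    - {"fingers":-0.5,"dx":0,"dy":0,"dz":-0.13,"roll":0}
    - {"fingers":-0.5,"dx":0,"dy":0,"dz":-0.13,"roll":0}

```text
time: 6.28
tool_pos: [0.4611, -0.1703, 0.2357]
tcp_rot: [-0.312, 3.117, -0.008]
wrist_force: [0.5, 0.5, 0.3]
width: 0.75
grip_force: 0.0
```

Run:
```python
from h import *
go([.458,-.1695,.23],20.9)
c=calibration("wrist");p,d=read_camera("wrist");cv2.imwrite("pics/w2.png",p)
v,u=np.mgrid[0:384,0:512];W=world("wrist",d,np.c_[u.ravel(),v.ravel()],c).reshape(384,512,3);Z=W[...,2]
for tag,lo,hi in(("top",.083,.096),("grip",.115,.142)):
    m=((Z>lo)&(Z<hi)&(d>0)&(np.hypot(W[...,0]-.459,W[...,1]+.17)<.09))
    m=cv2.morphologyEx(m.astype(np.uint8),cv2.MORPH_OPEN,np.ones((5,5),np.uint8))>0
    r=cv2.minAreaRect(W[m][:,:2].astype(np.float32));b=cv2.boxPoints(r);e=max((b[1]-b[0],b[2]-b[1]),key=np.linalg.norm)
    print(tag,m.sum(),np.round(r[0],4),np.round(r[1],4),np.degrees(np.arctan2(e[1],e[0])).round(1)%180,np.percentile(Z[m],[5,50,95]).round(4))
```

```text
tool d [0.0029 0.0014 0.0057] yaw_y 101.4 roll 80.5 q [-0.4  -0.1   1.99 -0.    1.24 -2.17] F [0.5 0.5 0.3] t 6.275 pos [ 0.4611 -0.1703  0.2357] w 0.75
top 10265 [ 0.4601 -0.1687] [0.1241 0.1123] 11.5 [0.0875 0.0887 0.0899]
grip 856 [ 0.4555 -0.1706] [0.0549 0.013 ] 11.2 [0.1197 0.1215 0.1226]
```

View pics/w2.png

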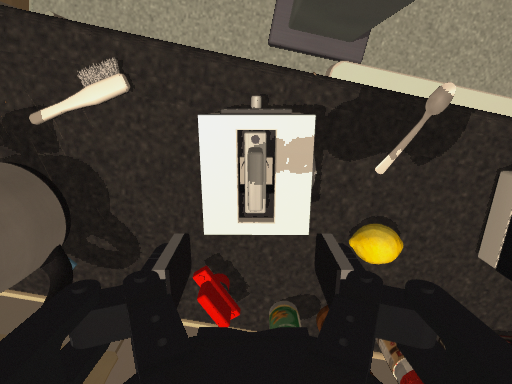

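The picture shows the insert lying along the slot at (256,175). Its grip top is 33 mm above the housing top, which is exactly flush, about 5 mm off centre, and the gripper is clear. Handing in.

```bash
python3 -c "
from workcell import *
print(finish_job())"
```

```text
the job is handed in; nothing more can be done
None
```

The proud insert now sits flush in its slot, about 5 mm off centre, with the gripper open and clear; the seated insert and the red decoy were left alone, and the job is handed in (no verdict came back). It started about 99° anticlockwise of the slot, not the stated 40–72°, so I turned it 80° anticlockwise by the measured angle.

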